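# Close the plaster mould and hold it out over the catch tray

## Robot

A 6-joint arm with a two-finger parallel gripper is mounted at the origin on the work surface. World frame = base frame: x ahead of the robot, y to its left, z up, the work surface at z = 0. Lengths are in mm, angles in rad, forces in N, time in s.
With the tool pointing down it reaches from about 400 to 825 mm from the base axis. Payload 7 kg.
Tool frame: the origin (TCP) lies at the very end of the fingers, on their centre line; the grasp point (between the pads) lies 19 mm behind it; z points along the fingers, y is the direction in which the jaws open and shut (so a half turn about z gives the same grasp; the last joint's range is limited). The gripper opens to 88 mm and grips with 3 to 60 N. Pads are 19 mm wide; open, the fingers measure 130 mm over their backs; the gripper's body (78 mm by 193 mm) begins 47 mm behind the grasp point.
Start: joints at [-0.973, 0.359, 0.012, 0, -1.224, -0.288], TCP at [205.759, -642.852, 226.561] pointing down, gripper open.
Joint ranges: [-3.07, 3.07], [-1.43, 2.12], [-1.02, 1.25], [-3.03, 1.67], [-3.05, -0], [-3.03, 3.03]. Speed limits (rad/s): [2.39, 2.39, 3.01, 3.14, 3.14, 3.14].

## Interface

Orientations are given as a unit quaternion [x, y, z, w].
In Python, from plant import bot gives the robot as it stands. Calls block until the motion is done:
- bot.move_ptp(position, orientation): joint-space move of the TCP to a pose.
- bot.line_to(position, velocity=150, ori=None): straight line of the TCP; ori=None keeps the orientation; velocity is the mean speed in mm/s.
- bot.move_joints(angles): joint-space move.
- bot.move_gripper(opening, force=None): finger opening in mm; force is the grip in N (None keeps the last); returns when the fingers have stopped.
- bot.pause(seconds).
- bot.solve_ik(position, orientation): joint angles nearest the present ones, or None.
- bot.read_state(): the state.
- bot.camera(name): name is "scene" or "top" or "wrist"; returns the picture (384x512x3 uint8, red, green, blue); there is no depth.
- bot.get_calibration(name): a dict with "fx", "fy", "cx", "cy" (pixels), "view" (4x4, takes a point from world to camera coordinates); the wrist camera has in their place "T_tool_cam" (4x4, takes a point from camera to tool coordinates, whose origin is the TCP and whose axes are the flange's). Camera axes: x right, y up, looking along -z (the intrinsics and any distortion apply to the point x, -y, -z); pixel columns grow to the right and rows downward; lengths in mm; the calibration is good to about 2 mm. The wrist camera is an equidistant fisheye: a pixel r from the principal point sees the ray r / f radians off the axis. A picture is of the moment at which its call begins: read the wrist's pose just before it. get_calibration takes no time and is no camera call.
A pose or a line that the arm cannot do raises bot.Unreachable and nothing moves.
- bot.close_job(): hands the job in, once; it reports no verdict.
The state is a dict: "t": time; "joint_pos": joint angles; "qvel": joint speeds; "tau": joint torques, N m; "tcp_pos": TCP position; "eef_rot": TCP orientation; "contact_force": force on the tool from outside, world axes, zero at the start; "moment": the same for the moment, N m; "width": finger opening in mm.
Only numpy, scipy, OpenCV 4.12 (cv2) and the standard library are available. Lean on these libraries where they do the work, as an engineer would, in place of code of your own. Each camera call takes 0.05 s, during which the arm holds its last target. There are 200 camera calls.

## Task

Get the two-part casting mould ready for filling over the grey catch tray. First bring the loose plaster half squarely up against the half that is fixed to the ware board, so that no gap is left between them and their sides line up; then slide the board straight out along the riser, towards the tray, until the red line across the board lies over the riser's edge. So far out the board would tip over, so keep hold of it, level and still resting on the riser, and finish while holding it there; leave the other pots and tools where they stand.

Things in the scene. Friction and masses are not known exactly. Their poses are not given: they have to be found in the camera images.
- riser: fixed wooden riser on the table, 240 x 180 x 90 mm high (x, y, z), flat dark brown top. Origin: centre of its underside, on the table. +x points outward, to the edge over which the board slides (towards the grey tray), horizontal; z up.
- riser_edge (a point): middle of the riser's outer top edge (120 mm from the riser's centre along its +x, 90 mm above the table); axes as the riser's. The edge runs along y.
- board: loose pale wooden ware board, 320 x 120 x 12 mm, flat on the riser, red line across its middle, dark wooden grip near its inner end, a plaster mould half fixed at its outer end; 0.5 to 0.7 kg in all; 3 to 9 N slide it. Origin: middle of the underside, under the red line. +x to its outer end, y across, z up. The fixed half (50 x 60 x 80 mm high) spans x = 105 to 155, y = -30 to 30 mm.
- grip (a point): point to grasp on the board's dark grip, an upright block 18 mm thick along the board's x, 60 mm wide, 55 mm high above the board's top. The point is at x = -135, y = 0, z = 48 mm in the board's frame; axes as the board's. With the mould closed and the red line at the riser's edge, the balance point lies about 55 mm beyond the edge; some 3 to 5 N downward here keeps the board level.
- fixed_face (a point): foot of the mating face of the fixed mould half, at the board's top, x = 105 mm, y = 0 in the board's frame; the face looks along the board's -x; axes as the board's.
- line_a (a point): one end of the red line, at the board's underside, y = +60 mm; axes as the board's.
- line_b (a point): the other end of the red line, at the board's underside, y = -60 mm; axes as the board's.
- mould_half: loose white plaster mould half, blue bands, on the board inward of the fixed half, 50 (x) x 60 (y) x 80 mm high, 0.2 to 0.3 kg; grasp across its 60 mm. Origin: centre of its underside. +x points out of its mating face, 25 mm from the origin. Closed, its origin lies at x = 80, y = 0, z = 12 mm in the board's frame, its x along the board's x. It starts 15 to 50 mm short of that, askew.
- bowl: blue bowl, bystander, 124 mm across, 60 mm high; origin: centre of its underside.
- jar: amber glaze jar with white cap, bystander, 72 mm across, 110 mm high; origin: centre of its underside.
- mug: white mug, bystander, 80 mm across, 90 mm high; origin: centre of its underside.
- brush: brush lying on the table, bystander; origin: on its underside, on the table.

How it is judged (in metres and radians):
On the way:
1. the loose mould half stands flush and square against the fixed one (x of mould_half in the frame of board above 0.0775 m and z of mould_half in the frame of board below 0.018 m and y of mould_half in the frame of board between -0.005 and 0.005 m and angle between the x axis of mould_half and the x axis of board, either way round below 0.05 rad), for 0.3 s.
At the end, for the whole second after the job is handed in: Mould closed (gap < 2.5 mm, sides in line within 5 mm, square within 0.05 rad); red line over the riser's edge, within 8 mm at both its ends; board within 40 mm of the riser's middle, resting on it (5 mm), level within 0.035 rad, still, fingers bearing on it with > 1 N (all of step 1 and x of line_a in the frame of riser_edge between -0.008 and 0.008 m and x of line_b in the frame of riser_edge between -0.008 and 0.008 m and y of board in the frame of riser_edge between -0.04 and 0.04 m and z of board in the frame of riser_edge between -0.005 and 0.005 m and angle between board's own z axis and vertical below 0.035 rad and contact force between the fingers and board above 1 N and contact force between board and riser above 0.5 N and linear speed of board below 0.02 m/s); the arm keeps its last pose, push and grip.
It fails at once if the board tips more than 0.12 rad (angle between board's own z axis and vertical above 0.12 rad).
It fails at once if the board is lifted more than 20 mm off the riser (z of board in the frame of riser_edge above 0.02 m).
It fails at once if the loose mould half topples (angle between mould_half's own z axis and vertical above 0.3 rad).
It fails at once if a bystander is moved more than 30 mm (distance of any of bowl, jar, mug, brush from where it was at the start of the episode above 0.03 m).
It also fails if it takes over 51 s, if anything falls off the work surface, if the arm or the gripper's body presses on something with over 40 N, if the wrist force passes 120 N, or if a joint passes its speed limit or range.

## Working session

There is one attempt and no reset: what is moved stays moved. The work goes in short steps, each a Python script; the robot and the scene stay as the last script left them, time stands still between calls to the robot, and variables do not carry over. Pictures are saved under pics/ and viewed, about 8 in all and at most 12, crops included, and the job is handed in when it is done.

```bash
ls; mkdir -p pics
python3 - <<'E'
from plant import bot
import cv2
for n in ("scene","top"):
    im=bot.camera(n); cv2.imwrite(f"pics/{n}0.png",cv2.resize(im[:,:,::-1],(800,600),interpolation=cv2.INTER_CUBIC))
    cv2.imwrite(f"pics/{n}0_raw.png",im[:,:,::-1])
    print(n,bot.get_calibration(n))
print(bot.get_calibration("wrist"));print(bot.read_state())
E
```

```text
pics
scene {'fx': 400.9507256839465, 'fy': 400.9507256839465, 'cx': 250.2423044376316, 'cy': 191.7333892898869, 'view': array([[-6.82848332e-01,  7.30558473e-01,  1.57278153e-03,
         4.16211722e+02],
       [-5.81279421e-01, -5.44619702e-01,  6.04568950e-01,
         2.86723389e+02],
       [ 4.42529536e-01,  4.11914673e-01,  7.96551261e-01,
        -1.68856142e+03],
       [ 0.00000000e+00,  0.00000000e+00,  0.00000000e+00,
         1.00000000e+00]])}
top {'fx': 378.47693798689346, 'fy': 378.47693798689346, 'cx': 256.7661521063797, 'cy': 186.2536816541359, 'view': array([[-9.10678892e-03, -9.99931267e-01,  7.38423183e-03,
        -4.05011073e+00],
       [ 9.98737294e-01, -8.73056840e-03,  4.94731747e-02,
        -6.01745874e+02],
       [-4.94053058e-02,  7.82544948e-03,  9.98748155e-01,
        -1.17710542e+03],
       [ 0.00000000e+00,  0.00000000e+00,  0.00000000e+00,
         1.00000000e+00]])}
{'fx': 297.3186396354542, 'fy': 297.3186396354542, 'cx': 249.93069404981907, 'cy': 188.49061270364163, 'T_tool_cam': array([[-4.40301224e-04,  9.56503780e-01,  2.91719599e-01,
     
[... 250 characters left out ...]
         1.00000000e+00]])}
{'t': 0.1, 'joint_pos': array([-9.72921908e-01,  3.59287980e-01,  1.11500335e-02, -3.20803209e-04,
       -1.22412188e+00, -2.88088429e-01]), 'qvel': array([-0.0004167 , -0.00191998,  0.00198652,  0.00122795, -0.00061419,
       -0.00156507]), 'tau': array([-2.06550460e-03, -5.84163165e+01,  2.93748361e+01,  7.01521039e+00,
        1.02752171e-02, -6.54137557e-05]), 'tcp_pos': array([ 205.60733691, -642.45123381,  225.73162974]), 'eef_rot': array([-1.54220376e-01,  9.88036192e-01,  7.25767777e-04, -1.77392791e-04]), 'contact_force': array([-0.96778225, -0.84798734, -0.28848506]), 'moment': array([-0.03798233,  0.07668384, -0.0471905 ]), 'width': 87.70756709739989}
```

View pics/scene0.png

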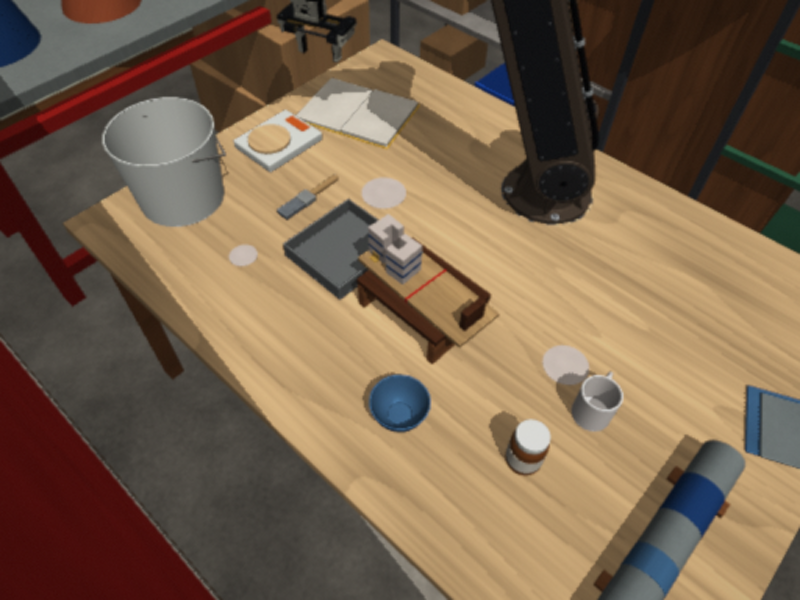

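View pics/top0.png

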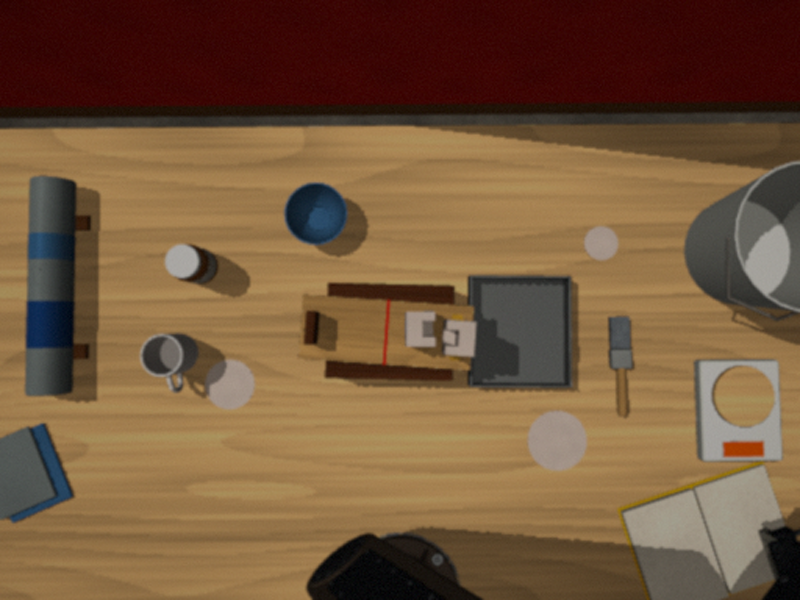

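The top view (800 px scale) shows the board pointing right (world −y). The grip is at (312,327), the red line at (387,331), the loose half at (421,329), and the fixed half at (460,338). The riser's right edge is near x=453. I'll enlarge this area.

Run:
```python
import cv2
im=cv2.imread("pics/top0_raw.png")[172:252,188:312]
cv2.imwrite("pics/crop1.png",cv2.resize(im,None,fx=6.4,fy=6.4,interpolation=cv2.INTER_CUBIC))
```

```text
(no output)
```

View pics/crop1.png

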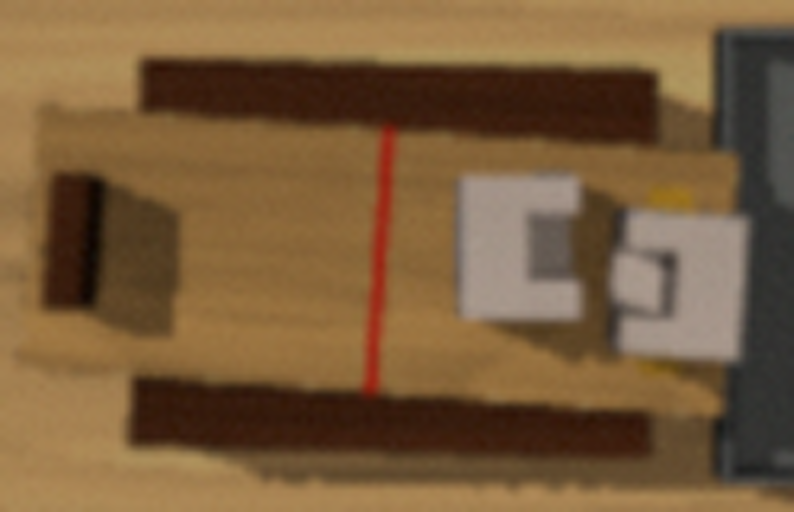

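The crop shows the riser top corners at (141,60), (657,71), (130,445) and (651,456), and the red line from (390,128) to (371,394). The loose half's top spans (460,176)–(580,319), and the fixed half's top corners are (624,210), (748,214), (741,360) and (614,354). Next I'll back-project these.

```bash
cat > h.py <<'E'
from plant import bot
import numpy as np, cv2
from scipy.spatial.transform import Rotation as R
def ray(n,u,v,z):
    c=bot.get_calibration(n);V=np.array(c["view"])
    d=V[:3,:3].T@np.array([(u-c["cx"])/c["fx"],-(v-c["cy"])/c["fy"],-1]);o=-V[:3,:3].T@V[:3,3]
    return o+d*(z-o[2])/d[2]
def crop(pts,z,n="top",o=(188,172),s=6.4):
    return np.array([ray(n,(u+.5)/s-.5+o[0],(v+.5)/s-.5+o[1],z) for u,v in pts])
def down(yaw): # tool z down, tool y along world heading yaw
    y=np.array([np.cos(yaw),np.sin(yaw),0]);z=np.array([0,0,-1.])
    return R.from_matrix(np.c_[np.cross(y,z),y,z]).as_quat()
E
python3 - <<'E'
from h import *
np.set_printoptions(precision=1,suppress=True)
def rect(name,p,z):
    P=crop(p,z)[:,:2]; c=P.mean(0)
    print(name,"\n",P,"c",c,"sides",[np.linalg.norm(P[i]-P[(i+1)%4]) for i in range(4)])
    d=(P[1]-P[0])+(P[2]-P[3]);e=(P[0]-P[3])+(P[1]-P[2]) 
    print(" outward ang %.4f  cross ang-90 %.4f"%(np.arctan2(d[1],d[0]),np.arctan2(e[1],e[0])-np.pi/2))
rect("riser",[(141,60),(657,71),(651,456),(130,445)],90)
rect("board",[(40,107),(739,153),(722,416),(18,352)],102)
rect("loose",[(460,176),(580,176),(580,319),(460,319)],182)
rect("fixed",[(624,210),(748,214),(741,360),(614,354)],182)
rect("grip",[(52,174),(102,178),(94,309),(42,307)],157)
L=crop([(390,128),(371,394)],102)[:,:2];print("line",L,L.mean(0)); e=L[0]-L[1];print(np.arctan2(e[1],e[0])-np.pi/2)
E
```

```text
riser 
 [[ 614.8  130.1]
 [ 607.7 -107.8]
 [ 431.1 -102.7]
 [ 438.5  135.7]] c [523.   13.8] sides [np.float64(238.05043285514225), np.float64(176.6544537291416), np.float64(238.47148929408672), np.float64(176.46413559212314)]
 outward ang -1.6012  cross ang-90 -1.6010
board 
 [[ 593.   174.8]
 [ 569.2 -143.5]
 [ 450.  -134. ]
 [ 482.   184.8]] c [523.6  20.5] sides [np.float64(319.1987364154857), np.float64(119.57503425187959), np.float64(320.43774914495594), np.float64(111.49399345573148)]
 outward ang -1.6581  cross ang-90 -1.6556
loose 
 [[558.7 -15.1]
 [558.2 -65.8]
 [498.  -65. ]
 [498.5 -14.5]] c [528.3 -40.1] sides [np.float64(50.70522803930344), np.float64(60.21601653417776), np.float64(50.55756018573292), np.float64(60.19381075644687)]
 outward ang -1.5800  cross ang-90 -1.5815
fixed 
 [[ 543.7  -84.2]
 [ 541.5 -136.6]
 [ 480.1 -132.7]
 [ 483.2  -79.2]] c [ 512.1 -108.1] sides [np.float64(52.42864590195974), np.float64(61.50057899784651), np.float64(53.564700710661775), np.float64(60.72025908616702)]
 outward ang -1.6198  cross ang-90 -1.6435
grip 
 [[561.5 160.9]
 [559.6 139.3]
 [503.2 142.9]
 [504.2 165.3]] c [532.1 152.1] sides [np.float64(21.666640878160006), np.float64(56.51880848408805), np.float64(22.410207856717214), np.float64(57.4251122575748)]
 outward ang -1.6387  cross ang-90 -1.6405
line [[582.   15.5]
 [461.5  25. ]] [521.8  20.3]
-1.650089619867264
```

```bash
cat >> h.py <<'E'
def quat(yaw,xy,z): # pick the half turn with smaller last joint
    best=min((q for q in (down(yaw),down(yaw+np.pi)) if bot.solve_ik([*xy,z],q) is not None),key=lambda q:abs(bot.solve_ik([*xy,z],q)[5]))
    return best
def st(tag=""):
    s=bot.read_state();Rm=R.from_quat(s["eef_rot"]).as_matrix()
    print(tag,"t%.1f"%s["t"],"tcp",s["tcp_pos"].round(1),"yawY %.3f tilt %.3f"%(np.arctan2(Rm[1,1],Rm[0,1]),np.arccos(-Rm[2,2])),"F",s["contact_force"].round(1),"M",s["moment"].round(2),"w %.1f"%s["width"]);return s
E
python3 - <<'E'
from h import *
xy=[528.3,-40.1];q=quat(-1.58+np.pi/2,xy,126)
bot.move_ptp([*xy,260],q);st("above")
bot.line_to([*xy,200],150);st("200")
bot.line_to([*xy,126],80);st("down")
bot.move_gripper(56,12);st("grip")
E
```

```text
above t2.5 tcp [528.3 -40.7 259.9] yawY 3.131 tilt 0.000 F [-0.8  0.8 -0.5] M [ 0.04  0.14 -0.01] w 88.0
200 t3.1 tcp [528.7 -40.5 200.5] yawY 3.132 tilt 0.001 F [0.4 0.2 0.5] M [ 0.04  0.06 -0.03] w 87.9
down t4.2 tcp [528.7 -40.  126.5] yawY 3.133 tilt 0.001 F [-0.4  0.1  0.2] M [-0.    0.1   0.06] w 87.9
grip t4.7 tcp [528.6 -40.1 126.2] yawY 3.132 tilt 0.001 F [ 0.5 -1.8  1.5] M [ 0.01 -0.05 -0.06] w 60.0
```

Run:
```python
from h import *
h=-1.652;b=np.array([521.9,20.4]);d=np.array([np.cos(h),np.sin(h)])
q=down(h+np.pi/2+np.pi) if abs(quat(h+np.pi/2,b+60*d,126)@down(h+np.pi/2))<.5 else down(h+np.pi/2)
s=bot.read_state()
if abs(q@s["eef_rot"])<.9: q=down(h+np.pi/2+(0 if abs(q@down(h+np.pi/2))<.5 else np.pi))
print(abs(q@s["eef_rot"]))
bot.line_to([*(b+70*d),126.5],30,q);st("70")
for x in (74,76,78,79,80,81,82,83,84):
    bot.line_to([*(b+x*d),126.5],10);st(x)
cv2.imwrite("pics/top1_raw.png",bot.camera("top")[:,:,::-1])
```

```text
0.9993515529646323
70 t5.4 tcp [515.7 -49.6 126.3] yawY 3.060 tilt 0.001 F [ 0.7  0.3 -2.5] M [0.01 0.1  0.05] w 59.6
74 t5.9 tcp [515.9 -53.4 126.5] yawY 3.060 tilt 0.000 F [ 0.3  0.3 -2.7] M [ 0.05  0.1  -0.01] w 60.4
76 t6.3 tcp [515.7 -55.4 126.5] yawY 3.060 tilt 0.000 F [ 0.3  0.4 -2.3] M [-0.02  0.06 -0.03] w 60.4
78 t6.6 tcp [515.6 -57.4 126.5] yawY 3.060 tilt 0.000 F [ 0.7 -0.5 -2.9] M [-0.01  0.1  -0.01] w 59.9
79 t6.9 tcp [515.5 -58.4 126.5] yawY 3.060 tilt 0.000 F [-0.   0.3 -2.5] M [ 0.05  0.16 -0.04] w 59.9
80 t7.1 tcp [515.5 -59.3 126.5] yawY 3.060 tilt 0.000 F [ 0.   0.5 -2. ] M [ 0.29  0.1  -0.  ] w 60.4
81 t7.4 tcp [515.5 -60.1 126.5] yawY 3.060 tilt 0.000 F [ 0.2  3.2 -2.4] M [ 1.12  0.08 -0.02] w 59.6
82 t7.6 tcp [515.4 -61.2 126.5] yawY 3.060 tilt 0.000 F [ 0.5  2.6 -1.2] M [ 1.3  -0.09  0.03] w 59.9
83 t7.9 tcp [515.3 -62.4 126.6] yawY 3.060 tilt 0.000 F [ 0.6  3.2 -2.6] M [ 1.05 -0.2   0.09] w 60.0
84 t8.1 tcp [515.1 -63.5 126.5] yawY 3.060 tilt 0.000 F [ 0.7  2.4 -2. ] M [ 0.93 -0.22  0.06] w 60.0
```

Contact came at x≈80, as predicted, and the board then slid along with about 3 N. I'll release, squeeze gently across the seam to line up both halves, then look.

Run:
```python
from h import *
h=-1.652;d=np.array([np.cos(h),np.sin(h)])
bot.move_gripper(86,12);s=st("open")
p=np.array([521.9,20.4])+84*d
bot.line_to([*(p+25*d),126.5],60);st("seam")
bot.move_gripper(56,10);st("squeezed");bot.pause(.3);st()
bot.move_gripper(86);st()
bot.line_to([*(p+25*d),200],150)
g=np.array([521.9,20.4])-70*d
bot.line_to([*(p-20*d),330],250);s=st("up")
cv2.imwrite("pics/w1.png",bot.camera("wrist")[:,:,::-1])
bot.move_ptp([640,250,260],s["eef_rot"])
cv2.imwrite("pics/top2_raw.png",bot.camera("top")[:,:,::-1])
im=cv2.imread("pics/top2_raw.png")[172:252,188:312]
a=cv2.resize(im,(794,512),interpolation=cv2.INTER_CUBIC)
cv2.imwrite("pics/crop2.png",a)
st()
```

```text
open t8.9 tcp [515.1 -63.3 126.5] yawY 3.060 tilt 0.000 F [ 0.2 -0.   0.8] M [ 0.02  0.16 -0.  ] w 86.1
seam t9.4 tcp [513.  -88.7 126.5] yawY 3.059 tilt 0.000 F [ 0.2  0.4 -0.2] M [ 0.03  0.09 -0.01] w 86.1
squeezed t10.0 tcp [513.5 -88.1 126.6] yawY 3.061 tilt 0.001 F [ 1.9  0.  -1.7] M [-0.04 -0.56 -0.09] w 60.0
 t10.3 tcp [513.5 -88.1 126.6] yawY 3.060 tilt 0.001 F [ 2.7  0.3 -1.1] M [ 0.2  -0.96 -0.1 ] w 59.6
 t11.0 tcp [513.  -88.3 126.5] yawY 3.060 tilt 0.000 F [ 1.1 -0.7 -0.6] M [ 0.06  0.12 -0.03] w 86.1
up t12.3 tcp [516.3 -43.1 328.9] yawY 3.061 tilt 0.002 F [ 0.5 -0.1 -1. ] M [0.04 0.09 0.03] w 86.2
 t13.6 tcp [640.2 248.6 261.2] yawY 3.059 tilt 0.001 F [-0.5 -0.8 -0.5] M [-0.04  0.09 -0.04] w 86.0
```

View pics/crop2.png

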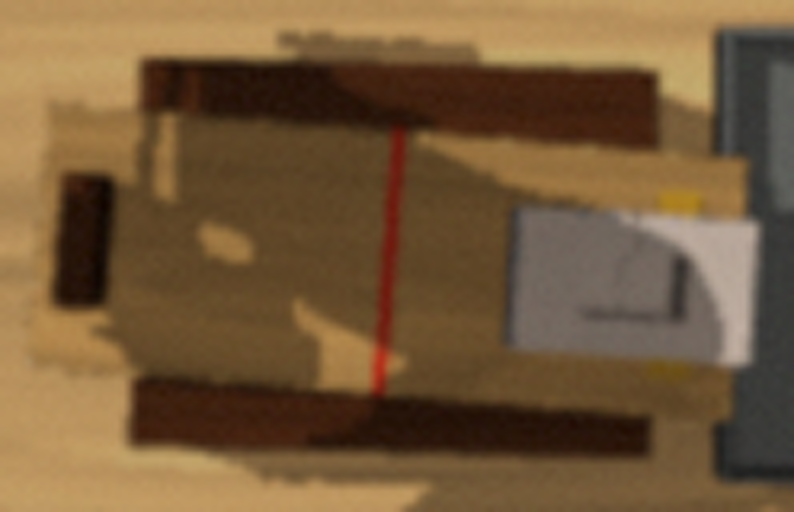

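View pics/w1.png

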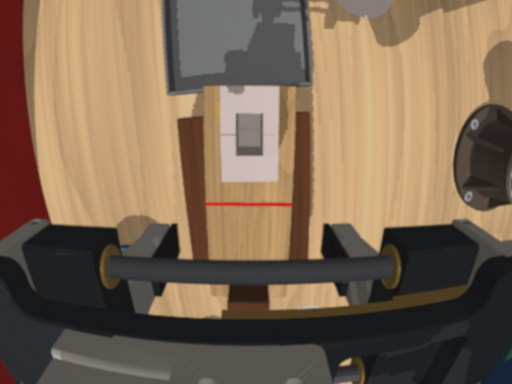

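The mould is closed and its sides are in line in both views. The wrist view shows the seam at (248,133) with no gap, and the line in the crop now runs (400,128)–(379,394). Next I'll grasp the grip.

Run:
```python
from h import *
np.set_printoptions(precision=1,suppress=True)
L=crop([(400,128),(379,394)],102)[:,:2];e=L[0]-L[1];h=np.arctan2(e[1],e[0])-np.pi/2
b=L.mean(0);d=np.array([np.cos(h),np.sin(h)]);gt=crop([(63,176),(112,178),(104,306),(54,304)],157)[:,:2].mean(0)
m=crop([(513,207),(760,219),(752,365),(507,349)],182)[:,:2];print("mould",m, m.mean(0),"pred",b+105*d)
g=b-135*d;print("b",b,"h %.4f"%h,"g",g,"grip seen",gt)
g=(g+gt)/2
h=-1.652
q=quat(h,g,119)
bot.move_ptp([*g,240],q);st("above")
bot.line_to([*g,170],150)
bot.line_to([*g,119],60);st("down")
bot.move_gripper(12,50);st("grip");bot.pause(.3);st()
```

```text
mould [[ 545.4  -37.3]
 [ 539.4 -141.6]
 [ 478.  -137.3]
 [ 485.7  -34.2]] [512.1 -87.6] pred [512.6 -88.4]
b [521.7  16.2] h -1.6578 g [533.5 150.7] grip seen [532.5 147.5]
above t15.1 tcp [533.2 148.9 240.4] yawY -1.654 tilt 0.001 F [-0.1  0.7 -0.5] M [-0.   0.2  0. ] w 85.9
down t16.7 tcp [533.3 149.2 119.3] yawY -1.652 tilt 0.001 F [-0.1 -0.2 -0.2] M [-0.1  0.1  0. ] w 85.9
grip t17.8 tcp [533.1 149.6 119. ] yawY -1.652 tilt 0.001 F [-0.7  5.1 -0.7] M [ 1.3  0.3 -0.3] w 17.8
 t18.1 tcp [533.  149.3 119. ] yawY -1.652 tilt 0.000 F [-1.2  4.9 -0.7] M [ 1.5  0.4 -0.3] w 17.7
```

Run:
```python
from h import *
hr=-1.601;d=np.array([np.cos(hr),np.sin(hr)]);E=np.array([519.4,-106.2])
h0=-1.652
s=bot.read_state();g0=s["tcp_pos"][:2];q0=s["eef_rot"]
sgn=1 if abs(q0@down(h0))>.9 else -1
Q=lambda h: down(h if sgn==1 else h+np.pi)
g1=E-15*d-135*d
for k,z in zip((.15,.3,.45,.6,.75,.9,1),(118.8,)+(118.6,)*6):
    bot.line_to([*(g0+(g1-g0)*k),z],40,Q(h0+(hr-h0)*min(1,k/.6)));st(k)
cv2.imwrite("pics/top3_raw.png",bot.camera("top")[:,:,::-1])
a=bot.camera("scene")[:,:,::-1];cv2.imwrite("pics/scene3_raw.png",a)
im=cv2.imread("pics/top3_raw.png")[172:252,188:312]
cv2.imwrite("pics/crop3.png",cv2.resize(im,(794,512),interpolation=cv2.INTER_CUBIC))
```

```text
0.15 t18.6 tcp [531.7 132.9 119. ] yawY -1.639 tilt 0.001 F [ 0.2 -0.   1.1] M [0.07 0.03 0.04] w 17.9
0.3 t19.1 tcp [530.6 117.7 119. ] yawY -1.626 tilt 0.001 F [-0.2  3.   4.7] M [0.95 0.26 0.  ] w 17.7
0.45 t19.7 tcp [529.3 102.  119. ] yawY -1.613 tilt 0.001 F [0.3 3.7 5.7] M [ 1.21  0.16 -0.05] w 17.3
0.6 t20.2 tcp [528.   86.2 118.9] yawY -1.601 tilt 0.001 F [0.  3.8 5.2] M [1.33 0.19 0.02] w 17.1
0.75 t20.8 tcp [526.8  70.4 119. ] yawY -1.601 tilt 0.001 F [0.2 4.5 5.1] M [ 1.24 -0.18  0.03] w 17.8
0.9 t21.3 tcp [525.4  54.6 119. ] yawY -1.601 tilt 0.001 F [1.4 4.1 5.4] M [ 1.36 -0.18  0.04] w 17.6
1 t21.8 tcp [524.5  44.1 119. ] yawY -1.601 tilt 0.001 F [2.3 4.8 5.5] M [ 1.38 -0.19  0.1 ] w 17.8
```

View pics/crop3.png

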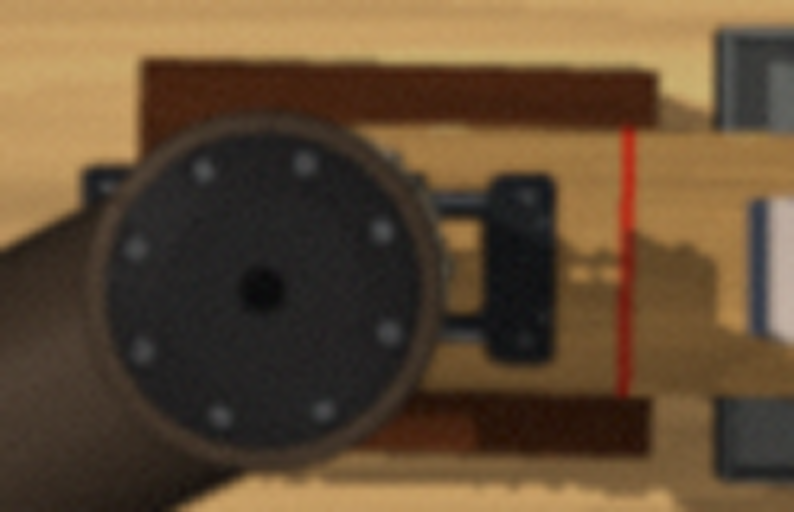

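The line now runs (629,128)–(623,394) with the riser edge at (657,71)–(651,456), parallel to each other. I'll compute what's left and finish the slide.

Run:
```python
from h import *
hr=-1.601;d=np.array([np.cos(hr),np.sin(hr)]);E=np.array([519.4,-106.2])
L=crop([(629,128),(623,394)],102)[:,:2];r=(L-E)@d;e=L[0]-L[1];print("line",L,"short",r,"h",np.arctan2(e[1],e[0])-np.pi/2)
m=-r.mean();print(m);assert 8<m<22
s=bot.read_state();g=np.array(s["tcp_pos"][:2])+d*m
for k in (.5,1):
    bot.line_to([*(np.array(s["tcp_pos"][:2])+d*m*k),118.6],20);st(k)
bot.pause(.5);st()
a=bot.camera("top")[172:252,188:312,::-1];a=cv2.resize(a,None,fx=6.4,fy=6.4,interpolation=cv2.INTER_CUBIC)
cv2.imwrite("pics/crop4.png",a)
b=bot.camera("scene")[120:240,190:350,::-1];cv2.imwrite("pics/scene4.png",cv2.resize(b,None,fx=5,fy=5,interpolation=cv2.INTER_CUBIC))
```

```text
line [[581.07631107 -93.5104348 ]
 [460.39425104 -89.2287587 ]] short [-14.54634546 -15.18158138] h -1.6062604291043174
14.863963420893954
0.5 t22.4 tcp [525.   37.4 119.1] yawY -1.601 tilt 0.002 F [0.5 6.4 7. ] M [ 2.22  0.13 -0.09] w 17.8
1 t22.9 tcp [524.9  30.  119.1] yawY -1.601 tilt 0.002 F [0.5 7.5 6.7] M [ 2.36  0.05 -0.03] w 17.5
 t23.4 tcp [524.8  30.  119.1] yawY -1.601 tilt 0.002 F [1.7 6.7 6.4] M [ 2.35  0.03 -0.02] w 17.7
```

View pics/crop4.png

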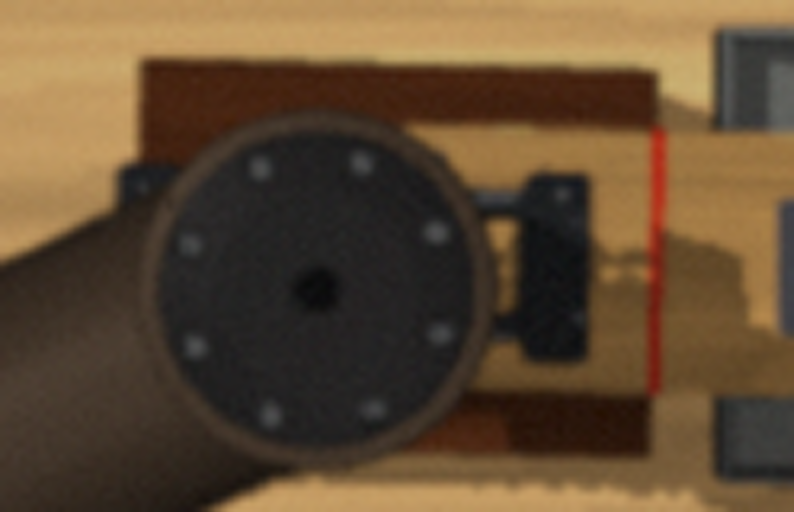

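View pics/scene4.png

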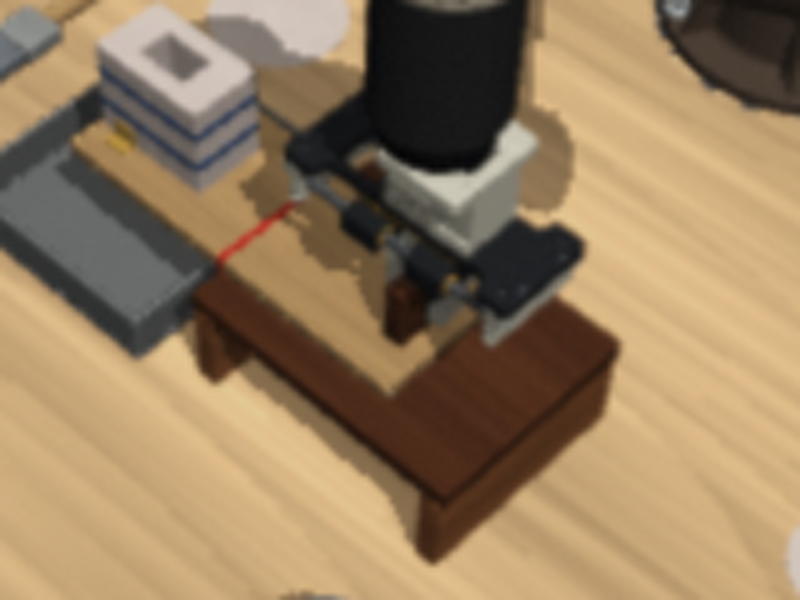

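The line is at (658,128)–(654,394), about 1 mm short of the computed edge. In the scene view the mould is closed, and the board sits level on the riser with its line at the edge. I'm handing it in.

Run:
```python
from h import *
d=np.array([np.cos(-1.601),np.sin(-1.601)])
print((crop([(658,128),(654,394)],102)[:,:2]-[519.4,-106.2])@d);st()
bot.close_job()
```

```text
[-1.31480706 -1.11427401]
 t23.5 tcp [524.8  30.  119.1] yawY -1.601 tilt 0.002 F [-0.1  7.3  6.6] M [ 2.34  0.07 -0.02] w 17.9
the job is handed in; nothing more can be done
```

The mould is closed and the board is held out at the red line. I handed the job in at 23.5 s; it reports no verdict.

- **Closing the mould:** I gripped the loose half across its sides, squared it to the board and pushed it until it met the fixed half. I then squeezed gently across the seam to line up the sides. The wrist and scene pictures show no visible gap and the sides in line.
- **Sliding the board:** I took the board by its grip and turned it about 0.05 rad to line up with the riser. I then slid it straight out while pressing lightly down.

**Last checks:**
- **Red line:** both ends are 1.1–1.3 mm short of the riser's edge (limit 8 mm). The calibration itself is only good to about 2 mm.
- **Hold:** the fingers press down with about 6.6 N, a little above the suggested 3–5 N. About 7 N of sideways force along the slide was also left in the arm.
- **Level:** the tool's tilt reads 0.002 rad, and the board looks level and resting on the riser. I judged the board's own level from the picture, not by measuring it.
- **Other objects:** the arm stayed clear of the bystanders, but I did not measure their positions again at the end.

No check failed or disagreed.

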